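# Make the mandoline slicer safe to put away

### The arm

A 7-joint arm with a two-finger parallel gripper is mounted at the origin on a cart in front of the work surface, level with it; the furniture and walls round the work are solid. World frame = base frame: x ahead of the robot, y to its left, z up, the work surface at z = 0. Lengths are in mm, angles in rad, forces in N, time in s.
With the tool pointing down it reaches from about 425 to 950 mm from the base axis. Payload 16.7 kg.
Tool frame: the origin (TCP) lies at the centre of the arm's flange, where the gripper is bolted on; the fingertips stand 199 mm ahead of it and the grasp point (between the pads) lies 180 mm ahead of it; z points along the fingers, y is the line along which they close (so a half turn about z gives the same grasp; the last joint's range is limited). The gripper opens to 94 mm and grips with 3 to 60 N. Pads are 16 mm wide; open, the fingers measure 119 mm over their backs; the gripper's body (75 mm by 177 mm) begins 78 mm behind the grasp point.
Start: joints at [1.008, 0.426, 0.074, 1.606, -0.034, 1.111, -0.067], TCP at [270.758, -618.286, 404.667] pointing down, gripper open.
Joint ranges: [-2.85, 2.85], [-0.5, 2.14], [-1.23, 1.37], [0.21, 2.46], [-1.02, 4.16], [0.16, 2.05], [-2.73, 2.73]. Speed limits (rad/s): [1.89, 1.89, 2.39, 2.39, 3.01, 3.01, 3.01].

### API

Orientations are given as a rotation vector (axis times angle).
In Python, from plant import r, cams gives the robot as it stands.
- The arm moves only by the shell command python3 -m pendant 'ROWS' [FORCE]. ROWS is JSON, a list that holds one entry, the list of rows, each a list of 7 numbers: the closure in counts, from 0 (fully open) to 255 (shut), then the shift along the tool's x, y, z each as a share of 0.75 m, from -1 to 1, then the turn, a rotation vector about the tool's x, y, z each as a share of pi/2 rad, from -1 to 1. In form: [[[gripper, x, y, z, rx, ry, rz], ...]]. A call has exactly 5 rows; each row is the pose to reach, as a shift and turn from the pose commanded when the call began, along the tool's axes at that moment; what a row does not reach only later rows make up. A row lasts 1/8 s, in which the tool goes at most 62.5 mm and 10.7 degrees, less where a joint would pass 70% of its speed; a pose out of reach is approached as far as the arm can. A call with a number of a shift or a turn outside -1 to 1 is refused whole. A call with a gripper value outside its range is refused whole. The fingers move at their own pace and stop on an object; FORCE is the grip in N (left out, the last holds). Time passes only in rows, so rows that repeat a pose let the fingers close, or fill a call up. It gives the time, the measured TCP pose, the force, the opening and the grip force at its end, in the units of the state.
- r.get_state(): the state, without advancing time (a new reading comes with each control period).
- cams.snapshot(name): name is "scene" or "top"; returns a dict with "frame" (400x640x3 uint8, red, green, blue), "range_z" (400x640 float32, mm along the optical axis (not along the pixel's ray), 0 where there is no reading), "vfov" (degrees; the focal length in pixels is half the picture's height over the tangent of half this angle, whatever the lens; pixels are square), "cx", "cy" (the principal point, pixels), "k1" (the pictures are not rectified: a ray, as slopes to the right and down, at radius r is drawn at 1 + k1 r^2 times it, then the intrinsics apply), "rvec" (rotation vector, rad) and "tvec" (3), from world to camera coordinates, as OpenCV has them. Camera axes: x right, y down, z forward; pixel columns grow to the right and rows downward; lengths in mm; the calibration is good to about 2 mm. A picture is of the moment at which its call begins.
- r.job_done(): hands the job in; it is judged then, once.
The state is a dict: "clock": time; "joint_pos": joint angles; "qvel": joint speeds; "joint_efforts": joint torques, N m; "position": TCP position; "tool_rot": TCP orientation; "force": force on the tool from outside, world axes, zero at the start; "wrist_torque": the same for the moment, N m; "finger_gap": opening from 0.0 (shut) to 1.0 (fully open); "finger_force": force on a finger pad.
Only numpy, scipy, OpenCV 4.12 (cv2) and the standard library are available. Lean on these libraries where they do the work, as an engineer would, in place of code of your own. Each camera call takes 0.05 s, during which the arm holds its last target. There are 200 camera calls.

### The job

The slicing is done: make the mandoline slicer safe to put away. With the fingertips, push the thickness tab at its side fully closed, toward the handle, and push the food guard down its rails until it clicks into its park notch over the blade; the rails run on past the notch, so leave it seated there, not beyond. Push on the guard's cup and keep off its knob, which lifts out, and leave the things standing round the slicer where they are.

Things in the scene. Friction and masses are not known exactly. Their poses are not given: they have to be found in the camera images.
- mandoline: Mandoline slicer, 385 mm long, 120 mm wide, fixed on rubber feet. Origin on the worktop under its middle; x across, y level toward its black D handle, z up. Deck slopes 0.21 rad: up the rails is (0, 0.978, 0.208) here, the deck's normal (0, -0.208, 0.978). Deck plane 75 mm above the origin. Rails 110 mm over their outsides, tops 8 mm above the deck plane.
- guard (a joint): Grey food guard on the rails. Value: metres slid down from the top end (0), away from the handle; rails end at 0.190, park notch at 0.107. There a sprung ball drops into a gap of the rail's steel strip. Sliding takes 2 to 3 N; 4 mm before the notch the push drops to nothing, within about 2 mm the ball is in (1 mm play), and some 11 N push it out again either way.
- guard_rear (a point): Middle of the flat rear face of the guard's cup, looking up the rails to the handle: push here. Axes: x across, y up the rails, z deck normal. 28 mm above the deck plane, 38 mm up the rails from the guard's middle. Face 80 mm wide, 17 to 40 mm above the deck plane; the carriage under it (120 mm wide, top at 17 mm) stands out 4 mm.
- guard_knob: White round knob of the food pusher on top of the guard, 42 mm across, its top 62 mm above the deck plane; a loose sliding fit that lifts up to 40 mm and falls back by its weight. Origin on its axis, 14.5 mm above guard_rear along the deck's normal when down.
- blade (a point): Middle of the blade, on the deck; the guard's middle is over it when parked, its rear face then 38 mm up the rails from here. Axes as guard_rear.
- thickness (a joint): Black thickness tab at the slicer's -x side. Value: metres from closed (0) toward the low end; 0.045 widest, stop at -0.003. Closes toward the handle. Clicks at 0, 0.015, 0.030, 0.045; sliding takes about 2 N, leaving a click 5 to 7 N. The steel ramp before the blade rises level with it as it closes.
- tab_face (a point): Middle of the tab's face that looks to the low end: push here along +y (up the rails, toward the handle) to close. Axes as guard_rear. Tab 32 mm across, 10 mm along the rails, 30 mm high; its middle is 82 mm from the slicer's middle line (27 mm outside the rail), 2 mm below the deck plane.
- snack_bowl: Bystander: white bowl holding a clear bag, 171 mm across, 100 mm high. Origin at the centre of its underside.
- peeler: Bystander: vegetable peeler lying flat, 170 x 25 x 18 mm. Origin at the centre of its underside.
- salt_mill: Bystander: dark turned-wood mill, 58 mm across, 170 mm high. Origin at the centre of its underside.
- spice_jar: Bystander: small spice jar with a white cap, 47 mm across, 98 mm high. Origin at the centre of its underside.
- shaker: Bystander: shaker with a grey cap, 44 mm across, 90 mm high. Origin at the centre of its underside.
- butter_dish: Bystander: cream covered butter dish, 92 x 165 x 72 mm. Origin at the centre of its underside.
- tumbler: Bystander: clear glass tumbler, 81 mm across, 91 mm high. Origin at the centre of its underside.

How it is judged (in metres and radians):
At the end, for the whole second after the job is handed in: The guard rests in its park notch (within 2.5 mm of 0.107), the thickness tab is closed (under 3 mm), the knob is down (within 3 mm), and the guard is at rest (value of joint guard between 0.1045 and 0.1095 m and value of joint thickness below 0.003 m and velocity of joint guard between -0.005 and 0.005 m/s and z of guard_knob in the frame of guard_rear below 0.0175 m); the robot touches nothing.
It fails at once if the guard's knob was drawn up by more than 8 mm or handled with over 4 N (z of guard_knob in the frame of guard_rear above 0.0225 m or contact force between the fingers and guard_knob above 4 N).
It fails at once if a bystander was moved more than 25 mm (distance of any of snack_bowl, peeler, salt_mill, spice_jar, shaker, butter_dish, tumbler from where it was at the start of the episode above 0.025 m).
It fails at once if the mill, spice jar, shaker or tumbler was tipped (angle between any of salt_mill, spice_jar, shaker, tumbler's own z axis and vertical above 0.4 rad).
It also fails if it takes over 64 s, if anything falls off the work surface, if the arm or the gripper's body presses on something with over 40 N, if the wrist force passes 120 N, or if a joint passes its speed limit or range.

## Working session

There is one attempt and no reset: what is moved stays moved. The work goes in short steps, Python scripts to look and compute and a shell command to move; the robot and the scene stay as the last step left them, time stands still between calls to the robot, and variables do not carry over. Pictures are saved under pics/ and viewed, at most 10 in all, crops included, and the job is handed in when it is done.

```bash
mkdir -p pics; ls; cat > h.py <<'E'
import numpy as np, cv2
from scipy.spatial.transform import Rotation as R
def P(s,u,v,z=None):
    f=200/np.tan(np.radians(s['vfov'])/2)
    x,y=cv2.undistortPoints(np.array([[[u,v]]],float),np.array([[f,0,s['cx']],[0,f,s['cy']],[0,0,1.]]),np.array([s['k1'],0,0,0,0.]))[0,0]
    if z is None:
        z=s['range_z'][int(v)-1:int(v)+2,int(u)-1:int(u)+2]; z=np.median(z[z>0]) if (z>0).any() else 0
    return R.from_rotvec(np.ravel(s['rvec'])).inv().apply(np.array([x,y,1])*z-np.ravel(s['tvec']))
E
python3 - <<'E'
from plant import r,cams
import cv2,pickle,numpy as np
for n in("scene","top"):
    s=cams.snapshot(n); pickle.dump(s,open(n+'.pkl','wb'))
    cv2.imwrite(f'pics/{n}0.png',s['frame'][...,::-1]); print(n,s['vfov'],s['k1'],s['rvec'],s['tvec'])
st=r.get_state(); print(st)
E
```

```text
pics
scene 55.80456918608891 -0.07066713931656428 [ 0.74040328 -2.71385358  0.95720272] [ 461.31479819  257.50993466 1046.80510507]
top 55.34967298903944 0.030376719006737437 [ 2.17590885 -2.04075498  0.21918858] [  -6.76300662  556.98192716 1252.01509936]
{'clock': 0.1, 'joint_pos': array([ 1.00849021,  0.4266544 ,  0.07387212,  1.60652457, -0.03406804,
        1.11078278, -0.06711151]), 'qvel': array([-6.77057707e-04, -2.86369928e-03, -2.26526356e-04, -1.89548856e-03,
       -1.46586180e-03, -1.05186582e-05, -3.99541388e-04]), 'joint_efforts': array([ 1.21085907e-02, -9.37459373e+01,  3.67762171e+00, -4.55040443e+01,
       -4.86277265e-02,  1.67767791e-02,  8.70711938e-05]), 'position': array([ 270.70892556, -618.16373745,  404.0642713 ]), 'tool_rot': array([-3.07389004e+00, -6.43552898e-01,  5.28938431e-04]), 'force': array([1.41764433, 0.34261257, 1.31042542]), 'wrist_torque': array([-0.00163253,  0.00672785,  0.00376827]), 'finger_force': 0.0, 'finger_gap': 1.0000746241895562}
```

View pics/scene0.png

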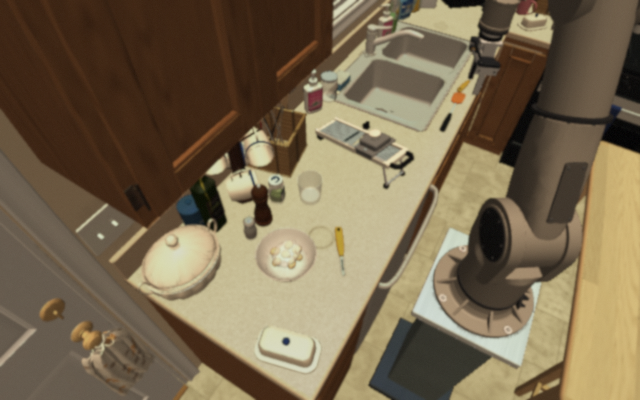

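View pics/top0.png

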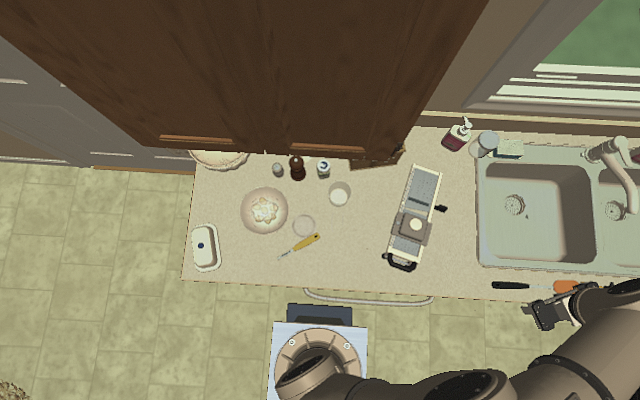

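The mandoline lies at about (415,215) in the top view. Its handle is at (402,262) on the robot side, the tab at (441,209) and the knob at (415,225). I'll enlarge that area.

```bash
python3 - <<'E'
import pickle,cv2,numpy as np
from h import P
s=pickle.load(open('top.pkl','rb'))
c=s['frame'][155:280,370:470,::-1]; cv2.imwrite('pics/c1.png',cv2.resize(c,None,fx=4.7,fy=4.7,interpolation=cv2.INTER_CUBIC))
for n,u,v in [('knob',415,225),('tab',441,209),('handle',402,266),('lowL',412,168),('lowR',437,171),('ctr',424,185),('tumbler',340,195),('jar',323,168),('crate',380,160),('worktop',370,230),('edge',370,284)]: print(n,P(s,u,v).round(0))
E
```

```text
knob [ 482. -276.  148.]
tab [ 559. -386.   57.]
handle [ 354. -244.  116.]
lowL [ 702. -288.   45.]
lowR [ 711. -389.    1.]
ctr [ 642. -330.   49.]
tumbler [597. -41.  10.]
jar [667.  26.  96.]
crate [ 576. -110.  482.]
worktop [ 479. -154.   -1.]
edge [ 292. -161.   -3.]
```

View pics/c1.png

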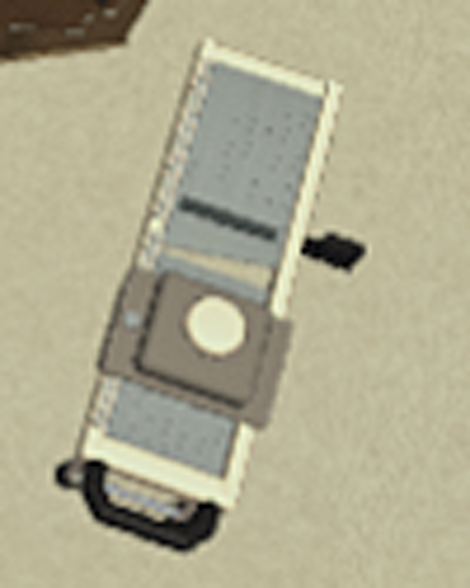

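```bash
cat >> h.py <<'E'
def cloud(s):
    f=200/np.tan(np.radians(s['vfov'])/2); vv,uu=np.mgrid[0:400,0:640]
    q=cv2.undistortPoints(np.stack([uu,vv],-1).reshape(-1,1,2).astype(float),np.array([[f,0,s['cx']],[0,f,s['cy']],[0,0,1.]]),np.array([s['k1'],0,0,0,0.]))[:,0]
    z=s['range_z'].reshape(-1,1); p=R.from_rotvec(np.ravel(s['rvec'])).inv().apply(np.hstack([q,np.ones_like(z)])*z-np.ravel(s['tvec']))
    p[z[:,0]==0]=np.nan; return p
def frame(o,yaw): # mandoline frame: columns x,y(up rails),n in world; yaw=heading of level +y
    c,s=np.cos(yaw),np.sin(yaw); Y=np.array([c,s,0]);X=np.array([s,-c,0]);Z=np.array([0,0,1.])
    return np.array([X,.978*Y+.208*Z,-.208*Y+.978*Z]).T,np.array([o[0],o[1],75.])
def ortho(s,o,yaw,name):
    p=cloud(s);M,t=frame(o,yaw); d=(p-t)@M; c=s['frame'].reshape(-1,3)[:,::-1]
    img=np.zeros((500,800,3),np.uint8) # 2px per mm; right=+y(up rails), up=-x ; centre (400,250)
    k=(abs(d[:,0])<120)&(abs(d[:,1])<200)&(d[:,2]>-90)&(d[:,2]<80); d=d[k];c=c[k]
    for i in np.argsort(d[:,2]): cv2.rectangle(img,(int(400+2*d[i,1])-2,int(250+2*d[i,0])-2),(int(400+2*d[i,1])+2,int(250+2*d[i,0])+2),c[i].tolist(),-1)
    for g in range(-200,201,50): cv2.line(img,(400+2*g,0),(400+2*g,499),(0,0,255),1)
    for g in (-82,-55,0,55): cv2.line(img,(0,250+2*g),(799,250+2*g),(0,255,0),1)
    cv2.imwrite(name,img); return d,c
E
python3 - <<'E'
import pickle,numpy as np
from h import *
s=pickle.load(open('top.pkl','rb'))
print('campos',R.from_rotvec(np.ravel(s['rvec'])).inv().apply(-np.ravel(s['tvec'])))
d,c=ortho(s,(524,-299),np.pi-np.arctan2(94,352),'pics/o1.png')
# deck plane residual, rails, cup, knob
a=d[(abs(d[:,0])<35)&(d[:,1]<-70)&(d[:,1]>-160)]; print('deck h',np.median(a[:,2]),np.polyfit(a[:,1],a[:,2],1),np.polyfit(a[:,0],a[:,2],1))
for n,lo,hi in(('cup',33,46),('knob',56,70),('carriage',13,21)):
    q=d[(d[:,2]>lo)&(d[:,2]<hi)&(abs(d[:,1])<130)]; print(n,len(q),q.mean(0).round(1),np.percentile(q,[2,98],axis=0).round(1).tolist())
    import cv2; print(cv2.minAreaRect(q[:,:2].astype(np.float32)))
E
```

```text
campos [ 283.34950083   16.38573824 1340.6196263 ]
deck h 0.2698041628663863 [-0.00314224 -0.08785021] [0.00399593 0.26951009]
cup 417 [11.6 57.5 39.6] [[-27.8, 17.5, 34.0], [48.4, 89.7, 44.1]]
((9.56353759765625, 52.91650390625), (75.72071838378906, 81.23123931884766), 87.65247344970703)
knob 108 [ 9.9 53.2 60.3] [[-7.2, 35.8, 56.4], [27.2, 70.5, 64.2]]
((9.510387420654297, 52.96800994873047), (35.92768478393555, 38.22698974609375), 20.060319900512695)
carriage 316 [12.2 57.9 17. ] [[-65.7, -56.4, 13.3], [71.1, 95.5, 20.7]]
((2.573223114013672, 24.721817016601562), (211.28936767578125, 132.05372619628906), 76.23662567138672)
```

View pics/o1.png

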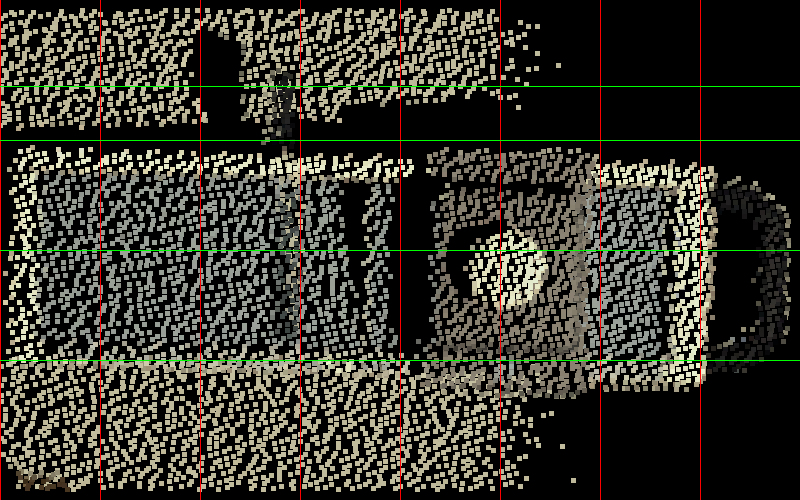

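The rectified view (2 px/mm, right is up the rails) shows:
- The tab is near y = -60 and x = -82.
- The guard's middle is near y = 53.
- The mid line is about 0.03 rad off my estimate and shifted about 8 mm.

I'll correct the frame and work out the first moves.

```bash
cat >> h.py <<'E'
Y0=np.pi-np.arctan2(94,352); YAW=Y0-.031
O=np.array([524,-299])+8*np.array([np.sin(Y0),-np.cos(Y0)])
def go(x,y,h):
    "shift in shares of .75 m (tool axes) that brings the tips to x,y,h of the deck frame"
    from plant import r
    s=r.get_state(); M,t=frame(O,YAW); T=R.from_rotvec(s['tool_rot'])
    tip=np.array(s['position'])+T.apply([0,0,199]); print('tip now deck',((tip-t)@M).round(1),'F',(s['force']@M).round(1),'t',s['clock'])
    w=t+M@np.array([x,y,h]); want=np.array([*(-M[:2,1]/.978),0]); a=T.inv().apply(want)
    print('shift',((T.inv().apply(w-tip))/750).round(4),'turn z share',(np.arctan2(a[1],a[0])/(np.pi/2)).round(4),'tip axes z',T.apply([0,0,1]).round(3))
E
python3 - <<'E'
import pickle,numpy as np
from h import *
s=pickle.load(open('top.pkl','rb')); p=cloud(s);M,t=frame(O,YAW); d=(p-t)@M; print(O,YAW)
g=d[np.isfinite(d[:,0])]
for y0 in(-160,-100,100): 
    q=g[(abs(g[:,1]-y0)<20)&(g[:,2]>4)&(g[:,2]<12)]; print('rail',y0,np.percentile(q[abs(q[:,0])<80][:,0],[2,98]).round(1))
for n,lo,hi in(('cup',33,46),('knob',56,70)):
    q=g[(g[:,2]>lo)&(g[:,2]<hi)&(abs(g[:,1])<110)&(abs(g[:,0])<60)]; print(n,np.percentile(q,[2,98],axis=0).round(1).tolist())
q=g[(abs(g[:,0]+85)<12)&(abs(g[:,1]+50)<50)&(g[:,2]>-20)&(g[:,2]<20)]; print('tab',len(q),np.percentile(q,[5,50,95],axis=0).round(1).tolist())
go(-84,-95,110)
E
```

```text
[ 526.06403441 -291.27084986] 2.8496366550679397
rail -160 [-50.9  54.9]
rail -100 [-52.8  54.7]
rail 100 [-53.9  62.4]
cup [[-37.3, 17.8, 34.1], [38.7, 89.7, 44.1]]
knob [[-16.4, 35.8, 56.4], [18.2, 70.5, 64.1]]
tab 45 [[-94.0, -67.7, -10.6], [-83.8, -60.1, 7.8], [-73.9, -56.4, 14.0]]
tip now deck [-386.4  174.4   95.9] F [ 0.7 -1.   1.5] t 0.1
shift [ 0.5318 -0.077   0.0564] turn z share 0.4486 tip axes z [-0.001  0.001 -1.   ]
```

```bash
python3 -m pendant '[[[255,0.53,-0.077,0,0,0,0.4486],[255,0.53,-0.077,0,0,0,0.4486],[255,0.53,-0.077,0,0,0,0.4486],[255,0.53,-0.077,0,0,0,0.4486],[255,0.53,-0.077,0,0,0,0.4486]]]' 20; python3 -c "
from h import go
go(-84,-95,60)"
```

```text
clock: 0.72
position: [532.2, -455.1, 404.4]
tool_rot: [-3.108, 0.461, 0.001]
force: [0.3, -0.3, -0.4]
finger_gap: 0.506
finger_force: 0.0
tip now deck [-155.1  -24.7  138.6] F [-0.3 -0.4 -0.3] t 0.725
shift [ 0.0697 -0.095   0.1219] turn z share -0.0016 tip axes z [-0.001  0.    -1.   ]
```

```bash
python3 -m pendant '[[[255,0.07,-0.095,0.06,0,0,0],[255,0.07,-0.095,0.12,0,0,0],[255,0.07,-0.095,0.122,0,0,0],[255,0.07,-0.095,0.122,0,0,0],[255,0.07,-0.095,0.122,0,0,0]]]'; python3 -c "
from h import *
go(-84,-95,-4)
from plant import cams
import pickle,numpy as np
s=cams.snapshot('top'); pickle.dump(s,open('top1.pkl','wb'))
a=cv2.resize(s['frame'][140:260,380:500,::-1],None,fx=4,fy=4,interpolation=cv2.INTER_CUBIC)
s=cams.snapshot('scene'); b=cv2.resize(s['frame'][80:200,300:420,::-1],None,fx=2.6,fy=4,interpolation=cv2.INTER_CUBIC)
cv2.imwrite('pics/l1.png',np.hstack([a,b]))
"
```

```text
clock: 1.35
position: [600.6, -405.2, 315.2]
tool_rot: [3.106, -0.46, 0.003]
force: [0.2, 0.2, 1.6]
finger_gap: 0.001
finger_force: 0.0
tip now deck [-87.9 -93.7  62.1] F [0.3 0.2 1.5] t 1.35
shift [-0.0169 -0.0052  0.0865] turn z share -0.0013 tip axes z [ 0.002 -0.002 -1.   ]
```

View pics/l1.png

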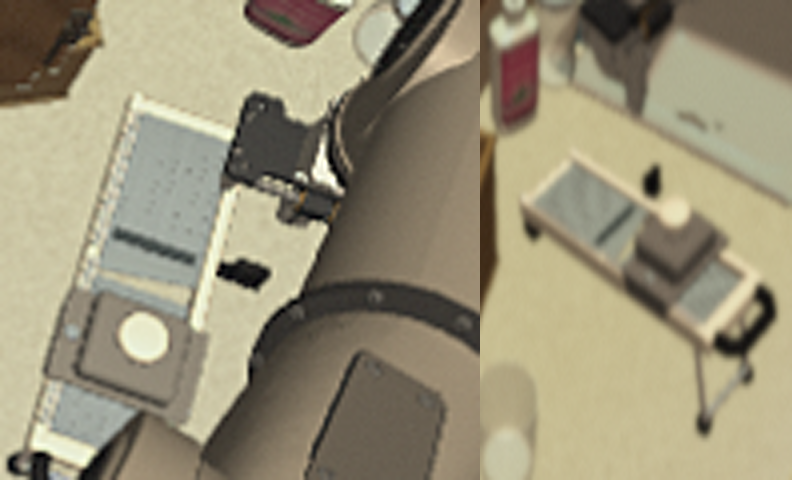

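The gripper is on the tab's side, about 30 mm toward the low end, and nothing is in its way. The tab is at crop (243,272). I'll go down.

```bash
python3 -m pendant '[[[255,-0.017,-0.005,0.03,0,0,0],[255,-0.017,-0.005,0.06,0,0,0],[255,-0.017,-0.005,0.0865,0,0,0],[255,-0.017,-0.005,0.0865,0,0,0],[255,-0.017,-0.005,0.0865,0,0,0]]]'; python3 -c "
from h import *
go(-84,-75,-4)"
```

```text
clock: 2.08
position: [590.5, -396.5, 249.1]
tool_rot: [3.108, -0.457, 0.001]
force: [-0.5, 0.6, -0.9]
finger_gap: 0.004
finger_force: 0.0
tip now deck [-82.3 -95.3  -5.1] F [ 0.4  0.4 -1. ] t 2.075
shift [-0.0262  0.0023 -0.0071] turn z share -0.0001 tip axes z [ 0.001 -0.    -1.   ]
```

```bash
python3 -m pendant '[[[255,-0.006,0,-0.001,0,0,0],[255,-0.012,0,-0.003,0,0,0],[255,-0.018,0,-0.004,0,0,0],[255,-0.020,0,-0.004,0,0,0],[255,-0.020,0,-0.004,0,0,0]]]'|grep -E "pos|force:"
for i in 1; do python3 -m pendant '[[[255,-0.0026,0,-0.0005,0,0,0],[255,-0.0052,0,-0.001,0,0,0],[255,-0.0078,0,-0.0016,0,0,0],[255,-0.0104,0,-0.0022,0,0,0],[255,-0.013,0,-0.0028,0,0,0]]]'|grep -E "pos|force:"; done
python3 -m pendant '[[[255,-0.0026,0,-0.0005,0,0,0],[255,-0.0052,0,-0.001,0,0,0],[255,-0.0078,0,-0.0016,0,0,0],[255,-0.0104,0,-0.0022,0,0,0],[255,-0.013,0,-0.0028,0,0,0]]]'|grep -E "pos|force:"
python3 -c "
from h import *
go(-84,-75,-4)"
```

```text
position: [576.0, -391.9, 251.6]
force: [1.6, -0.1, 1.2]
finger_force: 0.6
position: [566.6, -389.0, 253.3]
force: [2.2, -1.8, -1.8]
finger_force: 1.6
position: [556.9, -386.2, 255.5]
force: [1.0, 0.3, -0.0]
finger_force: 0.4
tip now deck [-82.  -59.4  -6.3] F [ 0.6 -0.8  0.2] t 3.95
shift [0.021  0.0027 0.0013] turn z share 0.0 tip axes z [-0.  0. -1.]
```

```bash
python3 -m pendant '[[[255,-0.0026,0,-0.0005,0,0,0],[255,-0.0052,0,-0.001,0,0,0],[255,-0.0078,0,-0.0016,0,0,0],[255,-0.0078,0,-0.0016,0,0,0],[255,-0.0078,0,-0.0016,0,0,0]]]'|grep -E "pos|^force:"
python3 -m pendant '[[[255,-0.0026,0,-0.0005,0,0,0],[255,-0.0052,0,-0.001,0,0,0],[255,-0.0078,0,-0.0016,0,0,0],[255,-0.0078,0,-0.0016,0,0,0],[255,-0.0078,0,-0.0016,0,0,0]]]'|grep -E "pos|^force:"
python3 -c "
from h import *
go(-84,-75,-4)
from plant import cams
s=cams.snapshot('top')
a=cv2.resize(s['frame'][170:250,390:490,::-1],None,fx=4,fy=4,interpolation=cv2.INTER_CUBIC)
s=cams.snapshot('scene'); b=cv2.resize(s['frame'][90:170,310:410,::-1],None,fx=4,fy=4,interpolation=cv2.INTER_CUBIC)
cv2.imwrite('pics/l2.png',np.hstack([a,b]))"
```

```text
position: [551.4, -384.6, 256.7]
force: [0.3, 0.8, 0.0]
position: [545.9, -382.8, 257.9]
force: [-0.4, -0.2, 0.4]
tip now deck [-82.  -47.7  -6.3] F [-0.3  0.4  0.3] t 5.2
shift [0.0363 0.0027 0.0045] turn z share 0.0 tip axes z [-0.  0. -1.]
```

View pics/l2.png

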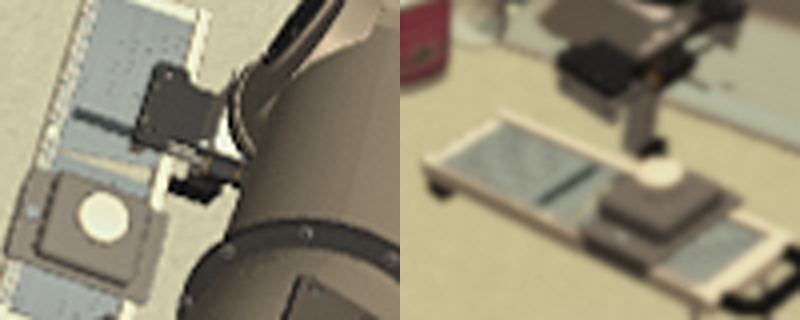

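The tab, at left crop (192,188), has moved about 25 mm and is still touching the fingertip. I'll keep pushing in small steps.

```bash
cat > f.sh <<'E'
grep -E "^pos|^force" | tr '\n' ' '; echo
E
python3 -m pendant '[[[255,-0.001,0,-0.0002,0,0,0],[255,-0.002,0,-0.0004,0,0,0],[255,-0.003,0,-0.0006,0,0,0],[255,-0.004,0,-0.0008,0,0,0],[255,-0.005,0,-0.001,0,0,0]]]'|sh f.sh
python3 -m pendant '[[[255,-0.001,0,-0.0002,0,0,0],[255,-0.002,0,-0.0004,0,0,0],[255,-0.003,0,-0.0006,0,0,0],[255,-0.004,0,-0.0008,0,0,0],[255,-0.005,0,-0.001,0,0,0]]]'|sh f.sh
python3 -c "
from h import *
go(-84,-75,-4)"
```

```text
position: [542.4, -381.8, 258.7] force: [1.0, -0.1, -0.8] 
position: [539.3, -380.7, 259.6] force: [8.6, -3.3, -5.4] 
tip now deck [-81.9 -40.9  -6. ] F [ -0.7 -10.1  -3.4] t 6.55
shift [0.045  0.0028 0.0069] turn z share 0.0002 tip axes z [ 0.001 -0.001 -1.   ]
```

```bash
python3 -m pendant '[[[255,-0.0005,0,-0.0001,0,0,0],[255,-0.001,0,-0.0002,0,0,0],[255,-0.0015,0,-0.0003,0,0,0],[255,-0.0015,0,-0.0003,0,0,0],[255,-0.0015,0,-0.0003,0,0,0]]]'|sh f.sh
python3 -c "
from h import *
go(-84,-75,-4)"
```

```text
position: [538.9, -380.5, 259.8] force: [11.1, -4.3, -9.1] 
tip now deck [-81.9 -40.7  -5.9] F [ -0.9 -13.5  -6.5] t 7.175
shift [0.0452 0.0029 0.0072] turn z share 0.0003 tip axes z [ 0.003 -0.001 -1.   ]
```

Force rises to 13 N with no further travel and the tab has moved about 33 mm, so it is at its stop. I'll back off and lift.

```bash
python3 -m pendant '[[[255,0.016,0.004,0.003,0,0,0],[255,0.02,0.004,-0.03,0,0,0],[255,0.02,0.004,-0.10,0,0,0],[255,0.02,0.004,-0.16,0,0,0],[255,0.02,0.004,-0.16,0,0,0]]]'|sh f.sh
python3 -c "
from h import *
go(0,118,70)"
```

```text
position: [551.8, -388.4, 383.4] force: [-0.0, 0.4, -0.9] 
tip now deck [-85.8 -29.7 118.2] F [ 0.3 -0.  -0.9] t 7.8
shift [-0.2061 -0.1144  0.0207] turn z share -0.0002 tip axes z [ 0.004 -0.003 -1.   ]
```

```bash
python3 -m pendant '[[[255,-0.206,-0.1144,0,0,0,0],[255,-0.206,-0.1144,0,0,0,0],[255,-0.206,-0.1144,0,0,0,0],[255,-0.206,-0.1144,0,0,0,0],[255,-0.206,-0.1144,0.02,0,0,0]]]'|sh f.sh
python3 -c "
from h import *
go(0,118,24)
from plant import cams
import pickle
s=cams.snapshot('top'); pickle.dump(s,open('top2.pkl','wb'))
a=cv2.resize(s['frame'][160:280,380:480,::-1],None,fx=4,fy=4,interpolation=cv2.INTER_CUBIC)
s=cams.snapshot('scene'); b=cv2.resize(s['frame'][70:190,310:410,::-1],None,fx=4,fy=4,interpolation=cv2.INTER_CUBIC)
cv2.imwrite('pics/l3.png',np.hstack([a,b]))"
```

```text
position: [428.6, -261.4, 364.7] force: [-0.4, 0.4, -0.0] 
tip now deck [  0.5 118.3  67.5] F [ 0.2  0.5 -0.1] t 8.425
shift [-0.0118  0.0007  0.0569] turn z share 0.0001 tip axes z [ 0.002 -0.001 -1.   ]
```

View pics/l3.png

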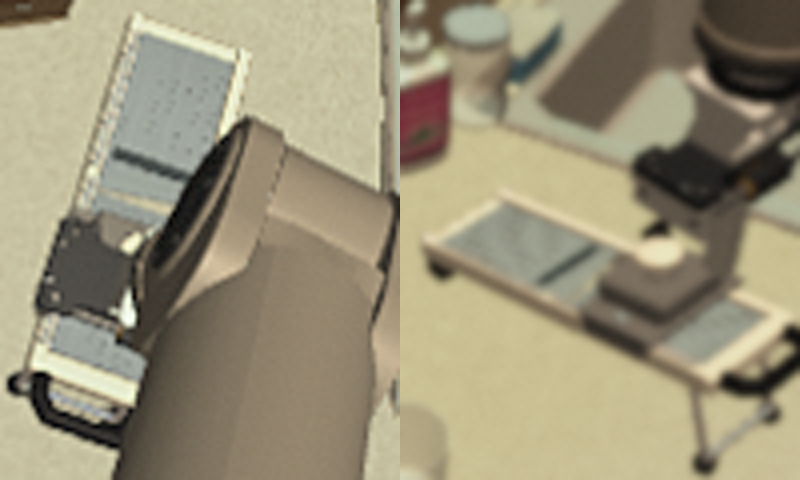

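In the scene view the fingertips, at right crop (725,280), hang behind the cup's rear face and clear of the knob (660,250). The tab shows at (655,232), closed up beside the guard. I'll go down and touch the face.

```bash
python3 -m pendant '[[[255,-0.012,0,0.02,0,0,0],[255,-0.012,0,0.04,0,0,0],[255,-0.012,0,0.057,0,0,0],[255,-0.012,0,0.057,0,0,0],[255,-0.012,0,0.057,0,0,0]]]'|sh f.sh
python3 -m pendant '[[[255,0.0045,0,0.001,0,0,0],[255,0.009,0,0.002,0,0,0],[255,0.0135,0,0.003,0,0,0],[255,0.018,0,0.004,0,0,0],[255,0.0225,0,0.005,0,0,0]]]'|sh f.sh
python3 -c "
from h import *
go(0,108,26)"
```

```text
position: [419.6, -258.5, 322.0] force: [-0.0, -0.9, -0.0] 
position: [435.8, -263.3, 318.1] force: [-0.1, -0.3, 1.1] 
tip now deck [  0.9 101.6  23.4] F [-0.3  0.2  1.1] t 9.775
shift [-0.0076  0.0011 -0.0051] turn z share 0.0001 tip axes z [-0.  0. -1.]
```

```bash
python3 -m pendant '[[[255,0.004,0,0.0008,0,0,0],[255,0.008,0,0.0017,0,0,0],[255,0.012,0,0.0025,0,0,0],[255,0.016,0,0.0034,0,0,0],[255,0.02,0,0.0042,0,0,0]]]'|sh f.sh
python3 -m pendant '[[[255,0.004,0,0.0008,0,0,0],[255,0.008,0,0.0017,0,0,0],[255,0.012,0,0.0025,0,0,0],[255,0.016,0,0.0034,0,0,0],[255,0.02,0,0.0042,0,0,0]]]'|sh f.sh
python3 -c "
from h import *
go(0,50,26)
from plant import cams
s=cams.snapshot('scene'); b=cv2.resize(s['frame'][90:180,310:420,::-1],None,fx=5,fy=5,interpolation=cv2.INTER_CUBIC)
cv2.imwrite('pics/l4.png',b)"
```

```text
position: [450.0, -267.6, 314.9] force: [-3.0, 1.6, 1.6] 
position: [464.5, -271.9, 311.8] force: [-3.4, 1.6, 0.1] 
tip now deck [ 0.9 71.  23.5] F [ 0.6  3.7 -0.7] t 11.025
shift [0.0281 0.0012 0.0026] turn z share 0.0 tip axes z [-0.  0. -1.]
```

View pics/l4.png

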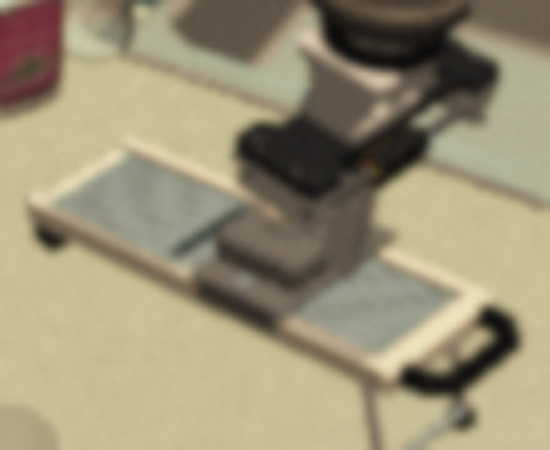

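The guard slides ahead of the fingertips with a 3.5 N push, and its front edge is nearing the dark slot at (205,235). I'll go on, more slowly from here.

```bash
python3 -m pendant '[[[255,0.004,0,0.0008,0,0,0],[255,0.008,0,0.0017,0,0,0],[255,0.012,0,0.0025,0,0,0],[255,0.016,0,0.0034,0,0,0],[255,0.02,0,0.0042,0,0,0]]]'|sh f.sh
python3 -m pendant '[[[255,0.0035,0,0.0007,0,0,0],[255,0.007,0,0.0015,0,0,0],[255,0.0105,0,0.0022,0,0,0],[255,0.014,0,0.003,0,0,0],[255,0.0175,0,0.0037,0,0,0]]]'|sh f.sh
python3 -m pendant '[[[255,0.0008,0,0.0002,0,0,0],[255,0.0016,0,0.0003,0,0,0],[255,0.0024,0,0.0005,0,0,0],[255,0.0032,0,0.0007,0,0,0],[255,0.004,0,0.0008,0,0,0]]]'|sh f.sh
python3 -c "
from h import *
go(0,0,26)"
```

```text
position: [478.8, -276.2, 308.6] force: [-3.9, 2.0, 0.5] 
position: [491.4, -280.0, 305.9] force: [-4.0, 1.7, 0.4] 
position: [494.1, -280.8, 305.3] force: [-3.6, 1.2, -0.4] 
tip now deck [ 0.9 39.4 23.6] F [ 0.1  3.6 -1.2] t 12.95
shift [0.0521 0.0011 0.0078] turn z share 0.0 tip axes z [-0.  0. -1.]
```

```bash
python3 -m pendant '[[[255,0.001,0,0.0002,0,0,0],[255,0.002,0,0.0004,0,0,0],[255,0.003,0,0.0006,0,0,0],[255,0.004,0,0.0008,0,0,0],[255,0.005,0,0.001,0,0,0]]]'|sh f.sh
python3 -m pendant '[[[255,0.001,0,0.0002,0,0,0],[255,0.002,0,0.0004,0,0,0],[255,0.003,0,0.0006,0,0,0],[255,0.004,0,0.0008,0,0,0],[255,0.005,0,0.001,0,0,0]]]'|sh f.sh
python3 -m pendant '[[[255,0.0006,0,0.0001,0,0,0],[255,0.0012,0,0.0002,0,0,0],[255,0.0018,0,0.0004,0,0,0],[255,0.0024,0,0.0005,0,0,0],[255,0.003,0,0.0006,0,0,0]]]'|sh f.sh
python3 -c "
from h import *
go(0,0,26)"
```

```text
position: [497.7, -281.9, 304.5] force: [-2.7, 2.4, -0.6] 
position: [501.3, -282.9, 303.8] force: [-3.9, 2.0, -1.1] 
position: [503.5, -283.6, 303.4] force: [-3.8, 1.9, -1.5] 
tip now deck [ 0.9 29.4 23.8] F [ 0.7  3.8 -2.4] t 14.825
shift [0.039  0.0011 0.0052] turn z share 0.0001 tip axes z [-0.  0. -1.]
```

```bash
python3 -m pendant '[[[255,0.0006,0,0.0001,0,0,0],[255,0.0012,0,0.0002,0,0,0],[255,0.0018,0,0.0004,0,0,0],[255,0.0024,0,0.0005,0,0,0],[255,0.003,0,0.0006,0,0,0]]]'|sh f.sh
python3 -m pendant '[[[255,0.0006,0,0.0001,0,0,0],[255,0.0012,0,0.0002,0,0,0],[255,0.0018,0,0.0004,0,0,0],[255,0.0024,0,0.0005,0,0,0],[255,0.003,0,0.0006,0,0,0]]]'|sh f.sh
```

```text
position: [505.6, -284.3, 302.9] force: [-3.9, 2.3, -1.4] 
position: [507.8, -284.9, 302.4] force: [-3.6, 2.0, -1.5]
```

```bash
python3 -c "
import numpy as np,cv2
from plant import cams
s=cams.snapshot('scene'); c=s['frame'][90:180,310:420,::-1]
cv2.imwrite('pics/l5.png',cv2.resize(c,None,fx=5,fy=5,interpolation=cv2.INTER_CUBIC))
from h import go
go(0,0,26)"
```

```text
tip now deck [ 0.8 24.8 23.8] F [ 0.3  3.7 -2.6] t 16.125
shift [0.0329 0.0011 0.0041] turn z share 0.0 tip axes z [ 0.  0. -1.]
```

```bash
python3 -m pendant '[[[255,0.0006,0,0.0001,0,0,0],[255,0.0012,0,0.0002,0,0,0],[255,0.0018,0,0.0004,0,0,0],[255,0.0024,0,0.0005,0,0,0],[255,0.003,0,0.0006,0,0,0]]]'|sh f.sh
python3 -m pendant '[[[255,0.0006,0,0.0001,0,0,0],[255,0.0012,0,0.0002,0,0,0],[255,0.0018,0,0.0004,0,0,0],[255,0.0024,0,0.0005,0,0,0],[255,0.003,0,0.0006,0,0,0]]]'|sh f.sh
```

```text
position: [509.9, -285.6, 302.0] force: [-3.7, 1.6, -1.9] 
position: [512.2, -286.3, 301.7] force: [-1.4, 1.2, -0.0]
```

```bash
python3 -m pendant '[[[255,0.0005,0,0.0001,0,0,0],[255,0.001,0,0.0002,0,0,0],[255,0.0015,0,0.0003,0,0,0],[255,0.0015,0,0.0003,0,0,0],[255,0.0015,0,0.0003,0,0,0]]]'|sh f.sh; python3 -c "
from h import go
go(0,0,26)"
```

```text
position: [513.2, -286.5, 301.4] force: [-0.5, 0.0, -1.0] 
tip now deck [ 0.9 19.  24. ] F [-0.1  0.3 -1.1] t 18.0
shift [0.0253 0.0012 0.0027] turn z share 0.0001 tip axes z [ 0. -0. -1.]
```

Push has dropped to zero, so the notch is here. I'll creep until the push rises.

```bash
python3 -m pendant '[[[255,0.0005,0,0.0001,0,0,0],[255,0.001,0,0.0002,0,0,0],[255,0.0015,0,0.0003,0,0,0],[255,0.0015,0,0.0003,0,0,0],[255,0.0015,0,0.0003,0,0,0]]]'|sh f.sh; python3 -c "
from h import go
go(0,0,26)"
```

```text
position: [514.2, -286.8, 301.1] force: [-0.5, 0.7, 0.4] 
tip now deck [ 0.8 18.  23.9] F [0.6 0.7 0.3] t 18.625
shift [0.024  0.0011 0.0023] turn z share 0.0001 tip axes z [ 0.  0. -1.]
```

```bash
python3 -m pendant '[[[255,0.0005,0,0.0001,0,0,0],[255,0.001,0,0.0002,0,0,0],[255,0.0015,0,0.0003,0,0,0],[255,0.0015,0,0.0003,0,0,0],[255,0.0015,0,0.0003,0,0,0]]]'|sh f.sh; python3 -c "
from h import go
go(0,0,26)"
```

```text
position: [515.3, -287.2, 300.9] force: [-0.7, -0.3, 0.5] 
tip now deck [ 0.8 16.9 23.9] F [-0.5  0.7  0.3] t 19.25
shift [0.0226 0.0011 0.0019] turn z share 0.0 tip axes z [-0.  0. -1.]
```

```bash
python3 -m pendant '[[[255,0.0005,0,0.0001,0,0,0],[255,0.001,0,0.0002,0,0,0],[255,0.001,0,0.0002,0,0,0],[255,0.001,0,0.0002,0,0,0],[255,0.001,0,0.0002,0,0,0]]]'|sh f.sh; python3 -c "
from h import go
go(0,0,26)"
```

```text
position: [516.0, -287.3, 300.7] force: [-2.1, 0.2, 0.1] 
tip now deck [ 0.9 16.2 23.8] F [-0.4  2.  -0.3] t 19.875
shift [0.0217 0.0012 0.0017] turn z share 0.0 tip axes z [-0.  0. -1.]
```

```bash
python3 -m pendant '[[[255,0.0005,0,0.0001,0,0,0],[255,0.001,0,0.0002,0,0,0],[255,0.001,0,0.0002,0,0,0],[255,0.001,0,0.0002,0,0,0],[255,0.001,0,0.0002,0,0,0]]]'|sh f.sh; python3 -c "
from h import go
go(0,0,26)"
```

```text
position: [516.7, -287.6, 300.5] force: [-4.8, 0.9, 1.7] 
tip now deck [ 0.9 15.4 23.9] F [-0.5  5.1  0.6] t 20.5
shift [0.0207 0.0011 0.0015] turn z share 0.0 tip axes z [-0.  0. -1.]
```

```bash
python3 -m pendant '[[[255,0.0005,0,0.0001,0,0,0],[255,0.0005,0,0.0001,0,0,0],[255,0.0005,0,0.0001,0,0,0],[255,0.0005,0,0.0001,0,0,0],[255,0.0005,0,0.0001,0,0,0]]]'|sh f.sh; python3 -c "
from h import go
go(0,0,26)"
```

```text
position: [517.0, -287.7, 300.5] force: [-5.1, 0.8, 2.2] 
tip now deck [ 0.8 15.1 23.9] F [-0.7  5.4  1.1] t 21.125
shift [0.0203 0.0011 0.0014] turn z share -0.0 tip axes z [-0.  0. -1.]
```

Push rose to 5.4 N, against 3.7 N sliding, so the ball is in the notch. I'll back off, lift and look.

```bash
python3 -m pendant '[[[255,-0.015,0,-0.004,0,0,0],[255,-0.03,0,-0.008,0,0,0],[255,-0.03,0,-0.05,0,0,0],[255,-0.03,0,-0.12,0,0,0],[255,-0.03,0,-0.17,0,0,0]]]'|sh f.sh
python3 -m pendant '[[[255,-0.08,0.08,0,0,0,0],[255,-0.16,0.16,0,0,0,0],[255,-0.2,0.24,0,0,0,0],[255,-0.2,0.32,0,0,0,0],[255,-0.2,0.36,0,0,0,0]]]'|sh f.sh
python3 - <<'E'
import pickle
from h import *
from plant import cams
s=cams.snapshot('top'); pickle.dump(s,open('top3.pkl','wb'))
a=cv2.resize(s['frame'][155:275,370:470,::-1],None,fx=4,fy=4,interpolation=cv2.INTER_CUBIC)
s2=cams.snapshot('scene'); b=cv2.resize(s2['frame'][70:190,310:410,::-1],None,fx=4,fy=4,interpolation=cv2.INTER_CUBIC)
cv2.imwrite('pics/l6.png',np.hstack([a,b]))
M,t=frame(O,YAW); g=(cloud(s)-t)@M; g=g[np.isfinite(g[:,0])]
for n,lo,hi in(('cup',33,46),('knob',56,75)):
    q=g[(g[:,2]>lo)&(g[:,2]<hi)&(abs(g[:,1]+20)<90)&(abs(g[:,0])<60)]; print(n,len(q),np.percentile(q,[2,50,98],axis=0).round(1).tolist())
q=g[(abs(g[:,0]+85)<12)&(abs(g[:,1]+40)<60)&(g[:,2]>-20)&(g[:,2]<20)]; print('tab',len(q),np.percentile(q,[5,50,95],axis=0).round(1).tolist())
go(0,0,0)
E
```

```text
position: [494.9, -281.2, 430.6] force: [-0.6, 0.0, -0.0] 
position: [275.4, -490.6, 429.0] force: [1.3, -0.3, 0.9] 
cup 388 [[-36.9, -67.1, 33.8], [6.9, -21.1, 39.6], [39.6, 5.3, 44.7]]
knob 98 [[-14.8, -47.4, 56.5], [1.4, -30.3, 60.3], [18.2, -13.3, 65.4]]
tab 44 [[-95.3, -31.0, -9.5], [-85.3, -21.2, 7.5], [-75.5, -16.6, 15.6]]
tip now deck [-267.4  212.1  112.8] F [ 1.3 -0.4  0.3] t 22.475
shift [ 0.2428 -0.3589  0.2051] turn z share -0.0046 tip axes z [-0.    -0.003 -1.   ]
```

View pics/l6.png

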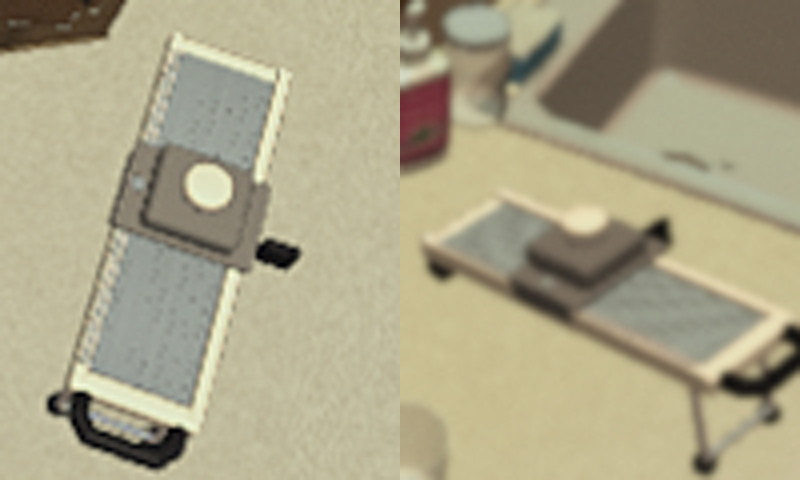

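The top crop shows the guard over the blade with the knob seated. The tab is at (278,255), but its travel comes out between 33 and 39 mm. I'll measure the travel more precisely.

```bash
python3 - <<'E'
import pickle
from h import *
from plant import cams
M,t=frame(O,YAW)
def ray(s,u,v,h):
    a=P(s,u,v,1000.);c=R.from_rotvec(np.ravel(s['rvec'])).inv().apply(-np.ravel(s['tvec']))
    a=(a-t)@M;c=(c-t)@M; k=(h-c[2])/(a[2]-c[2]); return c+k*(a-c)
def tab(s,box,n):
    u0,v0,u1,v1=box; g=s['frame'][v0:v1,u0:u1].max(2); w=np.clip(110-g.astype(float),0,None)
    k,l,st,ce=cv2.connectedComponentsWithStats((g<90).astype(np.uint8)); i=1+np.argmax(st[1:,4])
    m=cv2.dilate((l==i).astype(np.uint8),np.ones((3,3)))*w; vv,uu=np.mgrid[v0:v1,u0:u1]
    u,v=(uu*m).sum()/m.sum(),(vv*m).sum()/m.sum(); print(n,u.round(2),v.round(2),st[i],ray(s,u,v,5).round(1))
s0=pickle.load(open('top.pkl','rb'));s3=pickle.load(open('top3.pkl','rb'))
tab(s0,(432,198,454,220),'top before'); tab(s3,(428,206,452,230),'top after')
a=pickle.load(open('scene.pkl','rb'));b=cams.snapshot('scene')
tab(a,(357,116,378,131),'scene before'); tab(b,(464-100,122,480-100,134),'scene after')
for y in(-17,-25,-60): pass
x=np.hstack([cv2.resize(s['frame'][100:180,310:410,::-1],None,fx=4,fy=4,interpolation=cv2.INTER_CUBIC) for s in(a,b)])
cv2.imwrite('pics/l7.png',x)
E
```

```text
top before 440.45 208.01 [ 2  7 14  7 61] [-76.2 -58.1   5. ]
top after 438.68 218.14 [ 6  9 11  7 56] [-78.7 -19.5   5. ]
scene before 365.82 125.21 [ 6  6  6  7 35] [-82.3 -62.1   5. ]
scene after 372.38 128.94 [ 1  3 12  9 39] [-77.5 -25.8   5. ]
```

View pics/l7.png

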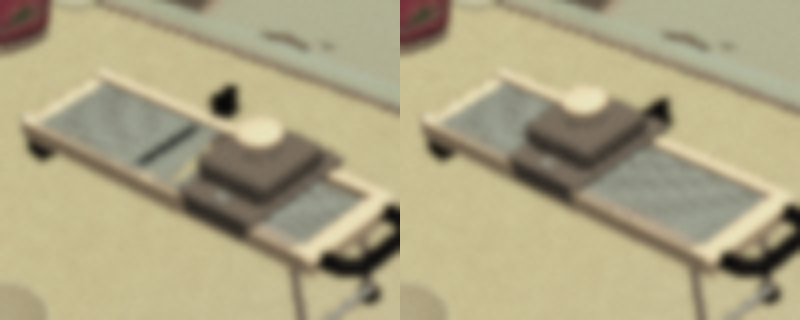

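Tab travel is about 38 mm by both cameras, which matches neither 33 mm nor 48 mm. There is time to spare, so I'll push the tab again from a slightly different spot to confirm the hard stop.

```bash
python3 -m pendant '[[[255,0.08,0,0,0,0,0],[255,0.16,0,0,0,0,0],[255,0.24,0,0,0,0,0],[255,0.32,0,0,0,0,0],[255,0.38,-0.05,0,0,0,0]]]'|sh f.sh
python3 -c "
from h import go
go(-90,-62,60)"
```

```text
position: [562.5, -536.3, 427.4] force: [0.1, 0.2, -0.3] 
tip now deck [-224.3  -71.1  171.9] F [ 0.2 -0.1 -0.3] t 23.15
shift [-0.0432 -0.1791  0.1434] turn z share -0.0011 tip axes z [-0.001 -0.    -1.   ]
```

```bash
python3 -m pendant '[[[255,-0.043,-0.08,0,0,0,0],[255,-0.043,-0.16,0.03,0,0,0],[255,-0.043,-0.179,0.09,0,0,0],[255,-0.043,-0.179,0.143,0,0,0],[255,-0.043,-0.179,0.143,0,0,0]]]'|sh f.sh
python3 -c "
from h import go
go(-90,-62,1)"
```

```text
position: [568.6, -396.0, 318.6] force: [-0.1, -0.2, 0.4] 
tip now deck [-87.7 -59.2  58.1] F [-0.2  0.1  0.3] t 23.775
shift [-0.0119  0.0031  0.0754] turn z share 0.001 tip axes z [-0.004  0.003 -1.   ]
```

```bash
python3 -m pendant '[[[255,-0.014,0.003,0.03,0,0,0],[255,-0.014,0.003,0.06,0,0,0],[255,-0.014,0.003,0.075,0,0,0],[255,-0.014,0.003,0.075,0,0,0],[255,-0.014,0.003,0.075,0,0,0]]]'|sh f.sh
python3 -m pendant '[[[255,-0.004,0,-0.001,0,0,0],[255,-0.008,0,-0.002,0,0,0],[255,-0.012,0,-0.003,0,0,0],[255,-0.016,0,-0.0035,0,0,0],[255,-0.016,0,-0.0035,0,0,0]]]'|sh f.sh
python3 -m pendant '[[[255,-0.001,0,-0.0002,0,0,0],[255,-0.002,0,-0.0004,0,0,0],[255,-0.003,0,-0.0006,0,0,0],[255,-0.004,0,-0.0008,0,0,0],[255,-0.005,0,-0.001,0,0,0]]]'|sh f.sh
python3 -c "
from h import go
go(-90,-42,1)"
```

```text
position: [558.6, -397.3, 265.8] force: [-0.1, 0.1, 1.4] 
position: [546.6, -393.6, 267.2] force: [0.9, 0.1, -0.5] 
position: [543.1, -392.5, 267.9] force: [0.2, 0.0, 0.0] 
tip now deck [-92.1 -45.8   3.5] F [ 0.1 -0.2  0.1] t 25.65
shift [-0.0056 -0.0028  0.0022] turn z share 0.0 tip axes z [ 0.  0. -1.]
```

```bash
for k in a; do python3 -m pendant '[[[255,-0.001,0,-0.0002,0,0,0],[255,-0.002,0,-0.0004,0,0,0],[255,-0.003,0,-0.0006,0,0,0],[255,-0.004,0,-0.0008,0,0,0],[255,-0.005,0,-0.001,0,0,0]]]'|sh f.sh; done
python3 -m pendant '[[[255,-0.001,0,-0.0002,0,0,0],[255,-0.002,0,-0.0004,0,0,0],[255,-0.003,0,-0.0006,0,0,0],[255,-0.003,0,-0.0006,0,0,0],[255,-0.003,0,-0.0006,0,0,0]]]'|sh f.sh
python3 -c "
from h import go
go(-90,-42,1)"
```

```text
position: [539.5, -391.5, 268.6] force: [-0.1, 0.0, -0.6] 
position: [537.6, -390.9, 269.2] force: [3.0, -1.0, -2.3] 
tip now deck [-92.1 -40.    3.6] F [-0.1 -3.6 -1.6] t 26.9
shift [ 0.0019 -0.0028  0.0039] turn z share 0.0001 tip axes z [ 0.001 -0.    -1.   ]
```

```bash
python3 -m pendant '[[[255,-0.001,0,-0.0002,0,0,0],[255,-0.002,0,-0.0004,0,0,0],[255,-0.003,0,-0.0006,0,0,0],[255,-0.003,0,-0.0006,0,0,0],[255,-0.003,0,-0.0006,0,0,0]]]'|sh f.sh
python3 -m pendant '[[[255,-0.001,0,-0.0002,0,0,0],[255,-0.002,0,-0.0004,0,0,0],[255,-0.003,0,-0.0006,0,0,0],[255,-0.003,0,-0.0006,0,0,0],[255,-0.003,0,-0.0006,0,0,0]]]'|sh f.sh
python3 -c "
from h import go
go(-90,-42,1)"
```

```text
position: [536.1, -390.3, 269.7] force: [11.2, -4.6, -7.7] 
position: [535.1, -389.7, 270.3] force: [18.9, -8.3, -15.4] 
tip now deck [-91.8 -38.    4.3] F [ -2.5 -23.2 -10.8] t 28.15
shift [ 0.0042 -0.0025  0.0055] turn z share 0.0006 tip axes z [ 0.005 -0.002 -1.   ]
```

23 N with only arm compliance, at the same place, so this is the hard stop. I'll back off, clear out and do a last check of the numbers.

```bash
python3 -m pendant '[[[255,0.016,0.005,0.004,0,0,0],[255,0.028,0.005,0.004,0,0,0],[255,0.028,0.005,-0.04,0,0,0],[255,0.028,0.005,-0.11,0,0,0],[255,0.028,0.005,-0.18,0,0,0]]]'|sh f.sh
python3 -m pendant '[[[255,0,0.08,0,0,0,0],[255,0,0.16,0,0,0,0],[255,-0.06,0.22,0,0,0,0],[255,-0.14,0.24,0,0,0,0],[255,-0.14,0.24,0,0,0,0]]]'|sh f.sh
python3 - <<'E'
from h import *
from plant import cams
s=cams.snapshot('top'); M,t=frame(O,YAW); g=(cloud(s)-t)@M; g=g[np.isfinite(g[:,0])]
for n,lo,hi in(('cup',33,46),('knob',56,75)):
    q=g[(g[:,2]>lo)&(g[:,2]<hi)&(abs(g[:,1]+20)<90)&(abs(g[:,0])<60)]; print(n,len(q),np.percentile(q,[2,50,98],axis=0).round(1).tolist())
q=g[(abs(g[:,0]+85)<12)&(abs(g[:,1]+40)<60)&(g[:,2]>-20)&(g[:,2]<20)]; print('tab',len(q),np.percentile(q,[5,50,95],axis=0).round(1).tolist())
go(0,0,0)
E
```

```text
position: [552.0, -399.1, 406.3] force: [0.1, 0.1, 0.5] 
position: [394.2, -542.9, 405.4] force: [0.8, -0.4, 0.6] 
cup 382 [[-36.7, -67.7, 34.2], [6.0, -21.3, 39.7], [39.5, 4.6, 44.2]]
knob 100 [[-15.9, -47.4, 56.3], [0.5, -30.3, 60.3], [18.5, -14.5, 64.7]]
tab 45 [[-95.3, -28.9, -12.0], [-85.1, -21.3, 5.7], [-74.9, -18.0, 14.9]]
tip now deck [-277.3   77.4  117.9] F [-0.3 -1.3  0.3] t 29.45
shift [ 0.067  -0.3699  0.1753] turn z share -0.0023 tip axes z [-0.  0. -1.]
```

The guard hasn't moved (knob still at -30.3), the tab is at its stop and the knob is down. I'll hand in.

```bash
python3 -c "
from plant import r
print(r.job_done())"
```

```text
the job is handed in; nothing more can be done
None
```

I handed the job in at about 29 s: the thickness tab is at its closed stop, the guard is seated in its park notch with the knob down, and the arm is clear; the hand-in gave no verdict.

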